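Set the jig stop and hold a block for drilling

TASK

Slide the blue stop along the jig's track until its pointer is level with the red flag. Then lay the orange block flat on the grey bed, long side against the dark steel fence and one end against the right-hand side of the stop (seen from the robot), without shifting the stop, and press it firmly down on the bed and against the fence at once. Finish while still holding it pressed like that, ready for drilling, and leave the other things on the bench alone.

Things in the scene. Friction and masses are not known exactly. Their poses are not given: they have to be found in the camera images.
- jig: the drilling jig, screwed to the bench: 130 mm (x) by 260 mm (y) seen from above. Origin on the bench surface, half-way along its length; x points across from the bed to the track, y along fence and track (the way the stop's joint grows), z up. From front to back: bed x -55 to 20 mm, fence x 20 to 28 mm, aluminium track with white scale x 28 to 92 mm, 14 mm high
- bed: grey flat bed of the jig on which the block lies: 75 x 260 mm, its top 10 mm above the bench. Same origin and axes as the jig
- fence: dark steel fence along the rear edge of the bed, 260 mm long, 8 mm thick, its top 10 mm above the bed (20 mm above the bench), so that fingers holding the block's upper half clear it. Same origin and axes as the jig; the working face is the side towards the bed, x = 20 mm
- fence_face (a point): middle of the working face line of the fence, on the bed's surface (10 mm above the bench); axes as the jig
- stop (a joint): travel of the blue sliding stop along the track, 0 to 0.12 m, growing along the jig's +y; it is stiff (about 6 N) and stays where it is left
- stop_mark (a point): point under the centre of the blue stop's 36 x 30 mm carriage, 14.5 mm above the bench, at jig x = 48 mm, in line with its black pointer and the white line on its knob; axes as the jig
- stop_knob (a point): where to grip the stop's black knob: on the knob's centre line, 12.5 mm below its top (top 55.5 mm above the bench). The knob is 26 mm (jig x) by 18 mm (jig y), upright, 31 mm tall above the carriage
- stop_face (a point): centre of the stop's working face, which looks along the jig's -y and meets the block's end: the stop's arm reaches 58 mm over the fence from the knob's centre, is 12 mm thick along y, and its top is 31 mm above the bench
- flag: red target flag clipped on the white scale behind the track, 16 x 6 x 12 mm; origin under its centre, axes as the jig. The stop is set when its pointer is level with the flag (both at the same jig y)
- block_center (a point): centre (13 mm above its underside) of the loose orange printed block with a row of holes, 34 mm (x) by 84 mm (y, the row) by 26 mm (z, up), about 60 g
- timer: bystander: white lab timer, 62x66x16 mm, origin under its centre
- pen_blue: bystander: black pen, 145 mm long, origin under its centre
- wrench: bystander: small open spanner, 144 mm long, origin under its centre
- tweezers: bystander: tweezers, 125 mm long, origin under its centre
- battery: bystander: green AA cell, 50 mm long, origin under its centre
Things that resemble listed ones, but are neither listed nor needed, are in the scene too. Of the things that look like the part that bears block_center, the largest one is meant.

How it is judged:
On the way:
1. the stop stands at the red flag (within 4 mm), before the block is brought into the jig (y of stop_mark in the frame of flag between -0.004 and 0.004 m and velocity of joint stop between -0.005 and 0.005 m/s and contact force between block and jig below 0.05 N), for 0.2 s.
At the end, for the whole second after the job is handed in: Stop within 4 mm of the flag; block flat on the bed and along the fence (0.06 and 0.05 rad, gap under 2.5 mm), its end within 3.5 mm of the stop's face; the fingers press it with over 3 N on the bed and over 3 N on the fence at once, and it is still (y of stop_mark in the frame of flag between -0.004 and 0.004 m and x of block_center in the frame of fence_face between -0.0195 and -0.0145 m and y of block_center in the frame of stop_face between -0.0455 and -0.039 m and z of block_center in the frame of fence_face between 0.01 and 0.0155 m and angle between the y axis of block_center and the y axis of jig, either way round below 0.05 rad and angle between block_center's own z axis and vertical below 0.06 rad and contact force between block and bed above 3 N and contact force between block and fence above 3 N and contact force between the fingers and block above 2 N and linear speed of block below 0.01 m/s); the arm keeps its last pose, push and grip.
It fails at once if a bystander is moved more than 3 cm (distance of any of timer, pen_blue, wrench, tweezers, battery from where it was at the start of the episode above 0.03 m).
It also fails if it takes over 72 s, if anything falls off the work surface, if the arm or the gripper's body presses on something with over 40 N, if the wrist force passes 120 N, or if a joint passes its speed limit or range.

ROBOT

A 7-joint arm with a two-finger parallel gripper is mounted at the origin on a cart in front of the work surface, level with it; the furniture and walls round the work are solid. World frame = base frame: x ahead of the robot, y to its left, z up, the work surface at z = 0. Lengths are in m, angles in rad, forces in N, time in s.
With the tool pointing down it reaches from about 0.4 to 0.85 m from the base axis. Payload 10.4 kg.
Tool frame: the origin (TCP) lies midway between the tips of the shut fingers; the grasp point (between the pads) lies manip.pinch_z behind it (manip.pinch_z is the distance from the TCP to the grasp point, in m); z points along the fingers, y is the direction in which the jaws open and shut (so a half turn about z gives the same grasp; the last joint's range is limited). The gripper opens to 85 mm and grips with 20 to 120 N. Pads are 22 mm wide; open, the fingers measure 114 mm over their backs; the gripper's body (76 mm by 85 mm) begins 54 mm behind the grasp point. The pads swing forward as they close: fully open they stand 13 mm farther back than shut.
Start: joints at [-1.319, 0.332, -0.065, 1.46, 0.022, 1.35, -0.088], TCP at [0.17, 0.602, 0.231] pointing down, gripper open.
Joint ranges: [-2.6, 2.6], [-0.5, 2.12], [-1.47, 1.34], [0.16, 2.42], [-1.27, 4.41], [0.06, 2.06], [-2.6, 2.6]. Speed limits (rad/s): [2.22, 2.22, 2.79, 2.79, 3.14, 3.14, 3.14].

INTERFACE

Orientations are given as a unit quaternion [x, y, z, w].
In Python, from workcell import manip gives the robot as it stands.
- The arm moves only by the shell command python3 -m handwheel 'ROWS' [FORCE]. ROWS is JSON, a list that holds one entry, the list of rows, each a list of 7 numbers: the shift along the tool's x, y, z in m, then the turn, a rotation vector about the tool's x, y, z in rad, then the finger opening in m, from 0 to 0.0854. In form: [[[tx, ty, tz, ax, ay, az, claw], ...]]. A call has 1 to 8 rows; each row is the pose to reach, as a shift and turn from the pose commanded when the call began, along the tool's axes at that moment; what a row does not reach only later rows make up. A row lasts 1/8 s, in which the tool goes at most 62.5 mm and 10.7 degrees, less where a joint would pass 70% of its speed; a pose out of reach is approached as far as the arm can. A call with a gripper value outside its range is refused whole. The fingers move at their own pace and stop on an object; FORCE is the grip in N (left out, the last holds). Time passes only in rows, so rows that repeat a pose let the fingers close. It gives the time, the measured TCP pose, the force and the opening at its end, in the units of the state.
- manip.get_obs(): the state, without advancing time (a new reading comes with each control period).
- manip.camera(name): name is "scene" or "side" or "wrist"; returns the picture (480x640x3 uint8, blue, green, red); there is no depth.
- manip.calibration(name): a dict with "fx", "fy", "cx", "cy" (pixels), "view" (4x4, takes a point from world to camera coordinates); the wrist camera has in their place "tool_from_camera" (4x4, takes a point from camera to tool coordinates, whose origin is the TCP and whose axes are the flange's). Camera axes: x right, y up, looking along -z (the intrinsics and any distortion apply to the point x, -y, -z); pixel columns grow to the right and rows downward; lengths in m; the calibration is good to about 2 mm. A picture is of the moment at which its call begins: read the wrist's pose just before it. calibration takes no time and is no camera call.
- manip.hand_in(): hands the job in, once; it reports no verdict.
The state is a dict: "clock": time; "joint_pos": joint angles; "joint_velocities": joint speeds; "tau": joint torques, N m; "position": TCP position; "ee_rot": TCP orientation; "ft_force": force on the tool from outside, world axes, zero at the start; "torque": the same for the moment, N m; "grip_width": opening from 0.0 (shut) to 1.0 (fully open).
Only numpy, scipy, OpenCV 4.12 (cv2) and the standard library are available. Lean on these libraries where they do the work, as an engineer would, in place of code of your own. Each camera call takes 0.05 s, during which the arm holds its last target.

## Working session

There is one attempt and no reset: what is moved stays moved. The work goes in short steps, Python scripts to look and compute and a shell command to move; the robot and the scene stay as the last step left them, time stands still between calls to the robot, and variables do not carry over. Pictures are saved under pics/ and viewed, and the job is handed in when it is done.

```bash
ls; mkdir -p pics; python3 - <<'E'
from workcell import manip
import cv2,numpy as np
print(manip.get_obs()); print(manip.pinch_z)
for n in ["scene","side","wrist"]:
    print(n,manip.calibration(n)); cv2.imwrite(f"pics/{n}0.png",manip.camera(n))
E
```

```text
pics
{'clock': 0.0, 'joint_pos': array([-1.31859007,  0.3328506 , -0.06468905,  1.46094781,  0.02161471,
        1.34987799, -0.08851291]), 'joint_velocities': array([-7.50605487e-05,  1.63493053e-04,  8.47038153e-04, -1.14765756e-03,
        1.02378969e-03, -1.47046298e-04, -2.23450491e-04]), 'tau': array([-1.11317720e-03, -6.25436854e+01,  4.82113136e-02, -3.91633558e+01,
        1.60916807e-02,  9.36041266e-03,  4.85177850e-05]), 'position': array([0.16951569, 0.60118791, 0.23052608]), 'ee_rot': array([ 1.36970606e-01,  9.90574869e-01, -6.91811291e-04, -5.41283492e-05]), 'ft_force': array([ 0.16919653, -0.30804667,  0.28476814]), 'torque': array([-0.01887176, -0.01691977,  0.00961444]), 'grip_width': 1.0030559697815458}
0.0187
scene {'fx': 494.66082083255714, 'fy': 494.66082083255714, 'cx': 319.8638302950922, 'cy': 233.7452086269642, 'view': array([[-0.63081397, -0.77592788, -0.00310756,  0.21455361],
       [ 0.48650606, -0.39863336,  0.77743379, -0.36476929],
       [-0.60447133,  0.48890425,  0.62895711, -0.73742277],
       [ 0.        ,  0.        ,  0.        ,  1.        ]])}
side {'fx': 455.8795221876107, 'fy': 455.8795221876107, 'cx': 318.84621113607614, 'cy': 240.8921406329851, 'view': array([[ 0.99773109,  0.06730132,  0.00178851, -0.51484037],
       [-0.02485227,  0.34348182,  0.93883044, -0.01184784],
       [ 0.0625702 , -0.93674477,  0.34437508, -1.15387588],
       [ 0.        ,  0.        ,  0.        ,  1.        ]])}
wrist {'fx': 411.625556005956, 'fy': 411.625556005956, 'cx': 319.8009018842262, 'cy': 241.8717282583294, 'tool_from_camera': array([[-9.48984979e-05,  9.50349189e-01,  3.11185492e-01,
         7.96609761e-02],
       [ 9.99999988e-01,  5.11916807e-05,  1.48620439e-04,
        -2.24252187e-04],
       [ 1.25311205e-04,  3.11185503e-01, -9.50349182e-01,
        -1.43108714e-01],
       [ 0.00000000e+00,  0.00000000e+00,  0.00000000e+00,
         1.00000000e+00]])}
```

View pics/scene0.png

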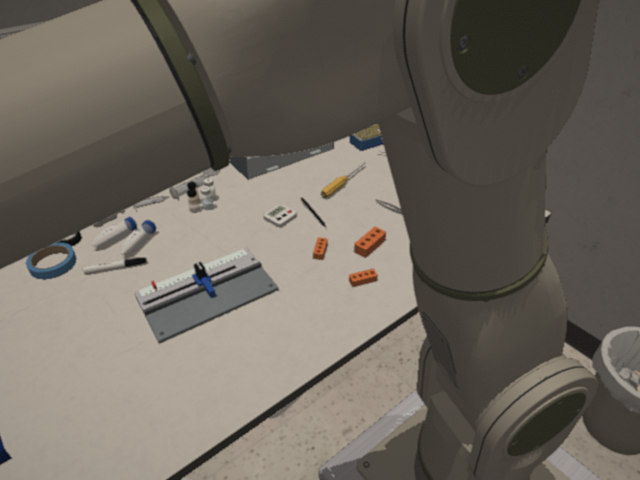

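View pics/side0.png

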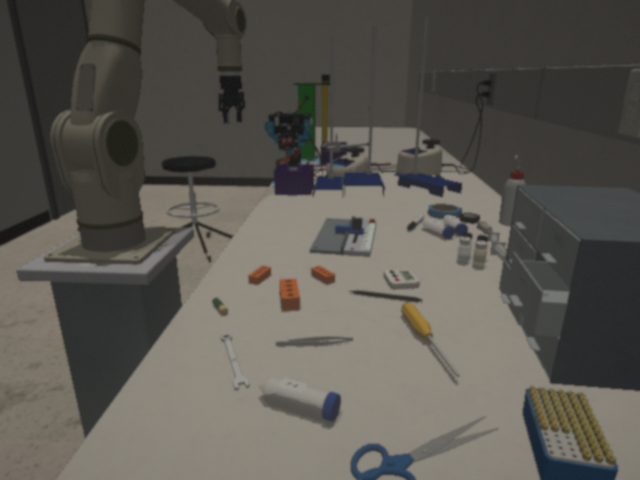

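View pics/wrist0.png

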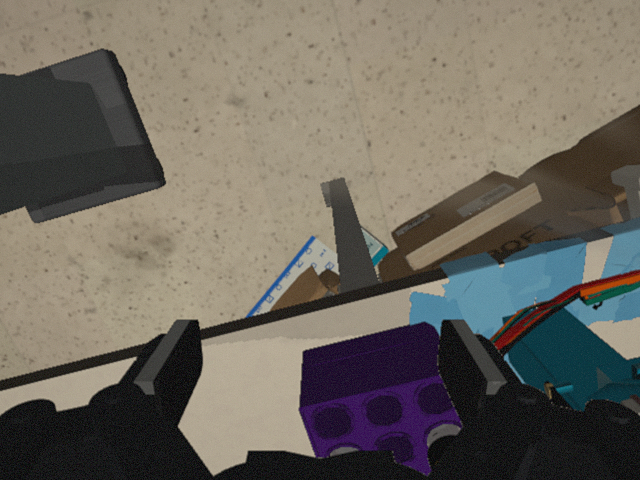

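Three orange holed blocks could be taken for the part, in scene-view pixels: large (370,241), small (320,248) and small (363,277). The description says the largest, so (370,241). I'll check that in close crops.

```bash
cat > h.py <<'E'
from workcell import manip
import cv2,numpy as np
from scipy.spatial.transform import Rotation as R
def cam(name,obs=None):
    c=manip.calibration(name)
    if name=="wrist":
        o=obs or manip.get_obs(); T=np.eye(4);T[:3,:3]=R.from_quat(o["ee_rot"]).as_matrix();T[:3,3]=o["position"]
        W=T@c["tool_from_camera"]
    else: W=np.linalg.inv(c["view"])
    return c,W
def plane(name,px,z,obs=None):
    c,W=cam(name,obs); px=np.atleast_2d(px).astype(float)
    d=np.c_[(px[:,0]-c["cx"])/c["fx"],-(px[:,1]-c["cy"])/c["fy"],-np.ones(len(px))]@W[:3,:3].T
    o=W[:3,3]; return o+d*((z-o[2])/d[:,2])[:,None]
def proj(name,P,obs=None):
    c,W=cam(name,obs); q=np.c_[np.atleast_2d(P),np.ones(len(np.atleast_2d(P)))]@np.linalg.inv(W).T
    return np.c_[c["cx"]+c["fx"]*q[:,0]/-q[:,2],c["cy"]-c["fy"]*q[:,1]/-q[:,2]]
E
python3 - <<'E'
from h import *
a=cv2.imread("pics/scene0.png");b=cv2.imread("pics/side0.png")
cv2.imwrite("pics/s_crop.png",cv2.resize(a[190:350,120:420],None,fx=2.6,fy=2.6,interpolation=cv2.INTER_CUBIC))
cv2.imwrite("pics/d_crop.png",cv2.resize(b[200:340,220:440],None,fx=3.5,fy=3.5,interpolation=cv2.INTER_CUBIC))
for n,im in (("scene",a),("side",b)):
    h=cv2.cvtColor(im,cv2.COLOR_BGR2HSV)
    for nm,lo,hi in (("orange",(3,150,90),(14,255,255)),("red",(0,150,60),(3,255,255)),("blue",(105,120,40),(125,255,255))):
        m=cv2.inRange(h,lo,hi); k,l,s,ce=cv2.connectedComponentsWithStats(m)
        for i in range(1,k):
            if s[i,4]>8: print(n,nm,s[i],ce[i].round(1),plane(n,ce[i],0.0)[0].round(3))
E
```

```text
scene orange [355 227  30  29 408] [368.6 240.6] [ 0.493 -0.273  0.   ]
scene orange [314 238  13  21 189] [319.9 248. ] [ 0.545 -0.167  0.   ]
scene orange [350 270  27  16 250] [362.2 276.6] [ 0.413 -0.178 -0.   ]
scene red [152 282   4   6   9] [153.3 284. ] [ 0.679  0.184 -0.   ]
scene blue [351 136  31  14 209] [365.6 142.8] [ 0.845 -0.594  0.   ]
scene blue [127 218   9  11  44] [131.7 222.6] [0.916 0.133 0.   ]
scene blue [145 221  10  10  38] [150.6 224.6] [0.878 0.1   0.   ]
scene blue [193 275  22  22 204] [205.  283.8] [ 0.61   0.097 -0.   ]
scene blue [  0 439   5  20  48] [  1.3 449.3] [0.486 0.525 0.   ]
side orange [251 267  18  11  94] [259.3 272.1] [ 0.394 -0.136  0.   ]
side orange [313 267  20  10  92] [322.6 271.8] [ 0.533 -0.125 -0.   ]
side orange [281 280  17  19 278] [288.5 289.1] [ 0.469 -0.216  0.   ]
side blue [346 174  34  10 289] [361.4 178.8] [0.637 0.831 0.   ]
side blue [406 175  45  10 161] [429.5 179.3] [0.918 0.842 0.   ]
side blue [316 178  25  10 209] [328.1 182.9] [0.503 0.745 0.   ]
side blue [328 394   8   7  42] [331.4 396.9] [ 0.569 -0.537 -0.   ]
side blue [ 528  417   89   63 1383] [566.5 466.2] [ 0.835 -0.635  0.   ]
side blue [358 452  56  28 518] [390.5 466.7] [ 0.639 -0.649  0.   ]
side blue [353 458   3   7  10] [354.  460.9] [ 0.599 -0.644  0.   ]
```

View pics/s_crop.png

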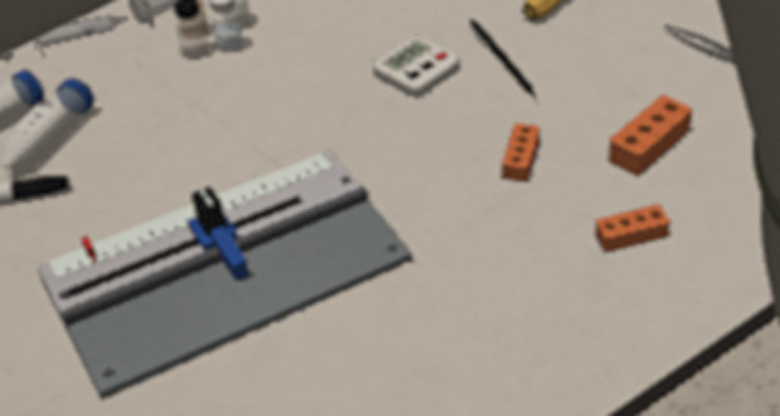

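View pics/d_crop.png

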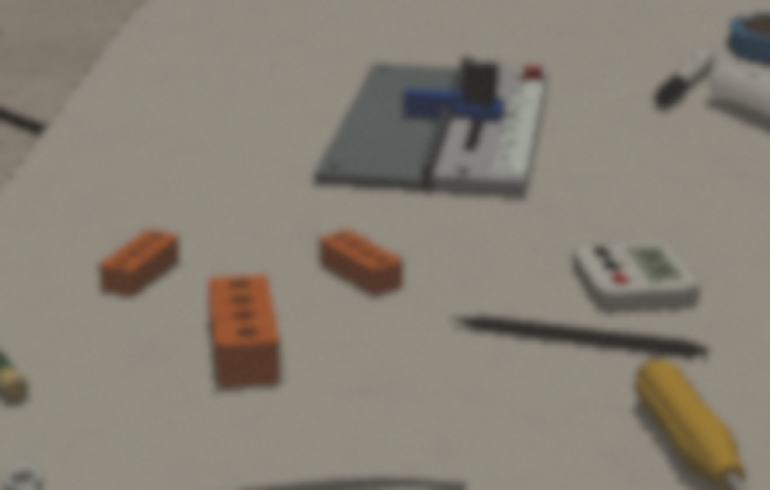

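The crops confirm it: the large four-hole block is at (370,241) in scene and (289,289) in side, clearly bigger than the other two. Next I'll work out approximate poses and fly the wrist over the jig.

```bash
python3 - <<'E'
from h import *
p=lambda x,y,z,n="scene",s=2.6,o=(120,190):plane(n,[x/s+o[0],y/s+o[1]],z)[0].round(3)
print("jig scene",p(103,393,.005),p(411,260,.005),p(42,268,.014),p(335,152,.014))
q=lambda x,y,z:p(x,y,z,"side",3.5,(220,200))
print("side",q(316,181,.01),q(525,192,.014),q(376,65,.01),q(547,68,.014))
print("block top scene",[p(*a,.026) for a in((611,150),(640,172-15),(692,108),(660,97))],[p(*a,.026) for a in((623,143),(671,106))])
print("side",[q(*a,.026) for a in((209,280),(213,345),(279,345),(267,277))])
print("flag",p(90,247,.022),"knob",p(207,195,.0555),"timer",p(417,65,.01),p(470,20,0),p(535,97,0))
print(q(478,60,.0555),q(478,62,.0555))
o=manip.get_obs();print(R.from_quat(o["ee_rot"]).as_matrix().round(3))
E
```

```text
jig scene [0.523 0.241 0.005] [ 0.491 -0.01   0.005] [0.662 0.226 0.014] [ 0.634 -0.03   0.014]
side [ 0.498 -0.032  0.01 ] [ 0.639 -0.052  0.014] [0.525 0.236 0.01 ] [0.667 0.225 0.014]
block top scene [array([ 0.473, -0.209,  0.026]), array([ 0.45 , -0.222,  0.026]), array([ 0.469, -0.304,  0.026]), array([ 0.499, -0.293,  0.026])] [array([ 0.473, -0.224,  0.026]), array([ 0.483, -0.292,  0.026])]
side [array([ 0.454, -0.229,  0.026]), array([ 0.468, -0.308,  0.026]), array([ 0.502, -0.305,  0.026]), array([ 0.486, -0.223,  0.026])]
flag [0.651 0.189 0.022] knob [0.61  0.1   0.055] timer [ 0.696 -0.163  0.01 ] [ 0.736 -0.256  0.   ] [ 0.596 -0.227 -0.   ]
[0.608 0.109 0.055] [0.608 0.103 0.056]
[[-0.962  0.271 -0.   ]
 [ 0.271  0.962 -0.001]
 [-0.    -0.001 -1.   ]]
```

```bash
python3 -m handwheel '[[[-0.06,-0.043,-0.02,0,0,0,0.085],[-0.11,-0.08,-0.02,0,0,-0.05,0.085],[-0.16,-0.115,-0.02,0,0,-0.1,0.085],[-0.21,-0.15,-0.02,0,0,-0.166,0.085],[-0.26,-0.187,-0.02,0,0,-0.166,0.085],[-0.31,-0.222,-0.02,0,0,-0.166,0.085],[-0.36,-0.258,-0.02,0,0,-0.166,0.085],[-0.41,-0.294,-0.02,0,0,-0.166,0.085]]]'
```

```text
clock: 1.15
position: [0.4811, 0.2109, 0.2514]
ee_rot: [0.054, 0.999, 0.0, 0.0]
ft_force: [1.4, 1.2, -0.8]
grip_width: 0.996
```

```bash
python3 -m handwheel '[[[-0.05,-0.05,0,0,0,0,0.085],[-0.097,-0.097,0,0,0,0,0.085],[-0.097,-0.097,0,0,0,0,0.085],[-0.097,-0.097,0,0,0,0,0.085]]]'; python3 - <<'E'
from h import *
import json
o=manip.get_obs();cv2.imwrite("pics/w1.png",manip.camera("wrist"));cv2.imwrite("pics/sc1.png",manip.camera("scene"))
json.dump({k:np.array(o[k]).tolist() for k in("position","ee_rot")},open("w1.json","w"))
print(o["position"],o["ee_rot"])
E
```

```text
clock: 1.65
position: [0.5661, 0.1052, 0.2509]
ee_rot: [0.055, 0.998, -0.0, -0.0]
ft_force: [-0.9, 0.9, 0.3]
grip_width: 0.998
[0.56610687 0.10519788 0.25086541] [ 5.51224913e-02  9.98479516e-01 -1.36364644e-04 -3.84737135e-04]
```

View pics/w1.png

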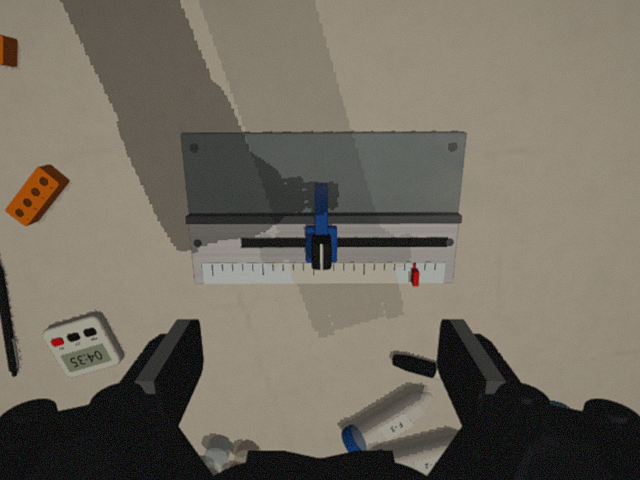

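```bash
python3 - <<'E'
from h import *
a=cv2.imread("pics/w1.png")
cv2.imwrite("pics/w1c.png",cv2.resize(a[170:300,270:470],None,fx=4,fy=4,interpolation=cv2.INTER_CUBIC))
E
```

```text
(no output)
```

View pics/w1c.png

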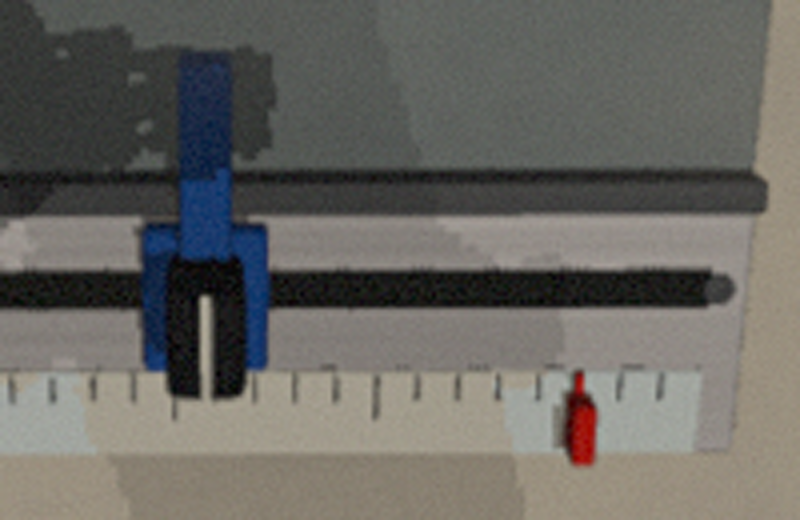

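```bash
python3 - <<'E'
from h import *
import json
o={k:np.array(v) for k,v in json.load(open("w1.json")).items()}
P=lambda px,z:plane("wrist",px,z,o)[0]
a=cv2.imread("pics/w1.png")
A,B,C,D=[P(*q) for q in(((181.5,133),.01),((466,132.5),.01),((195,283),.014),((454,283),.014))]
for n,v in zip("ABCD",(A,B,C,D)):print(n,v.round(4))
yd=(B-A+D-C)[:2];yd/=np.linalg.norm(yd);xd=np.array([yd[1],-yd[0]])
print("yaw",np.degrees(np.arctan2(yd[1],yd[0])),"len",np.linalg.norm(B-A),np.linalg.norm(D-C))
mid=(A+B+C+D)[:2]/4
J=lambda p:np.array([(p[:2]-mid)@xd,(p[:2]-mid)@yd])
org=mid-xd*((92-55)/2000)  # center between x=-55 and 92 is 18.5
print("origin",org)
J=lambda p:np.array([(p[:2]-org)@xd,(p[:2]-org)@yd]).round(4)
for v in (A,B,C,D):print(J(v))
h=cv2.cvtColor(a,cv2.COLOR_BGR2HSV);m=cv2.inRange(h,(0,150,60),(6,255,255));m[:, :390]=0;m[300:]=0
ys,xs=np.nonzero(m[:300]);k=(xs>400)&(xs<430);print("flagpx",xs[k].mean(),ys[k].mean(),xs[k].min(),xs[k].max(),ys[k].min(),ys[k].max())
print("flag tip",J(P((414.6,264),.016)),"body",J(P((415.5,278),.026)),J(P((415.5,278),.02)))
print("knob line",J(P((321.8,243.5),.0555)),"far",J(P((321.5,268),.0555)))
print("arm end L/R at top",J(P((314.7,183.5),.031)),J(P((328,183.5),.031)), "fence",J(P((320,213),.02)))
np.savez("jig.npz",org=org,xd=xd,yd=yd)
print("block?",[plane("wrist",q,0.0,o)[0].round(3) for q in((40,190),)])
E
```

```text
A [ 0.495 -0.013  0.01 ]
B [0.5229 0.2424 0.01  ]
C [ 0.6397 -0.0294  0.014 ]
D [0.6683 0.229  0.014 ]
yaw 83.7299173288159 len 0.25697521619006847 0.2600341133604626
origin [0.56308482 0.10926064]
[-0.0543 -0.129 ]
[-0.0545  0.128 ]
[ 0.0913 -0.1295]
[0.0915 0.1305]
flagpx 414.9714285714286 275.96190476190475 412 418 263 285
flag tip [0.0703 0.0891] body [0.0809 0.0885] [0.0835 0.09  ]
knob line [ 0.0359 -0.0024] far [ 0.0587 -0.0026]
arm end L/R at top [-0.012  -0.0086] [-0.012   0.0032] fence [ 0.0176 -0.0039]
block? [array([ 0.533, -0.164,  0.   ])]
```

```bash
cat >> h.py <<'E'
def jig():
    d=np.load("jig.npz"); return d["org"],d["xd"],d["yd"]
def go(jx,jy,z,toolyaw=None):
    """report delta in tool axes to TCP at jig (jx,jy),z ; toolyaw = wanted world angle of tool y (deg)"""
    org,xd,yd=jig(); o=manip.get_obs(); Rm=R.from_quat(o["ee_rot"]).as_matrix()
    t=np.r_[org+jx*xd+jy*yd,z]; print("shift",(Rm.T@(t-o["position"])).round(4))
    ya=np.degrees(np.arctan2(Rm[1,1],Rm[0,1])); print("tool y yaw",ya.round(2),"tilt z",Rm[:,2].round(4))
    p=o["position"][:2]-org; print("now jig",(p@xd).round(4),(p@yd).round(4),o["position"][2].round(4))
    if toolyaw is not None: print("turn about tool z (rad)",-np.radians(toolyaw-ya).round(4))
E
python3 - <<'E'
from h import *
go(.048,-.0025,.030,83.73)
E
```

```text
shift [-0.0457 -0.0011  0.221 ]
tool y yaw 83.88 tilt z [-7.e-04  7.e-04 -1.e+00]
now jig 0.0025 -0.0016 0.2511
turn about tool z (rad) 0.0027
```

```bash
python3 -m handwheel '[[[-0.0457,-0.001,0.04,0,0,0,0.085],[-0.0457,-0.001,0.1,0,0,0,0.085],[-0.0457,-0.001,0.15,0,0,0,0.085],[-0.0457,-0.001,0.19,0,0,0,0.085],[-0.0457,-0.001,0.221,0,0,0,0.085],[-0.0457,-0.001,0.221,0,0,0,0.085],[-0.0457,-0.001,0.221,0,0,0,0.04],[-0.0457,-0.001,0.221,0,0,0,0.01]]]' 30
python3 -m handwheel '[[[0,0,0,0,0,0,0.01],[0,0,0,0,0,0,0.01],[0,0,0,0,0,0,0.01]]]' 30
python3 - <<'E'
from h import *
go(.048,.089,.030,83.73)
cv2.imwrite("pics/w2.png",manip.camera("wrist"))
E
```

```text
clock: 2.75
position: [0.6124, 0.1004, 0.0321]
ee_rot: [0.054, 0.999, 0.001, 0.001]
ft_force: [0.7, -0.2, -0.3]
grip_width: 0.603
clock: 3.12
position: [0.6119, 0.1001, 0.0312]
ee_rot: [0.054, 0.999, 0.0, 0.0]
ft_force: [-2.0, 0.1, 6.4]
grip_width: 0.205
shift [0.0014 0.0928 0.0013]
tool y yaw 83.78 tilt z [ 1.e-03  8.e-04 -1.e+00]
now jig 0.0495 -0.0038 0.0312
turn about tool z (rad) 0.0009
```

View pics/w2.png

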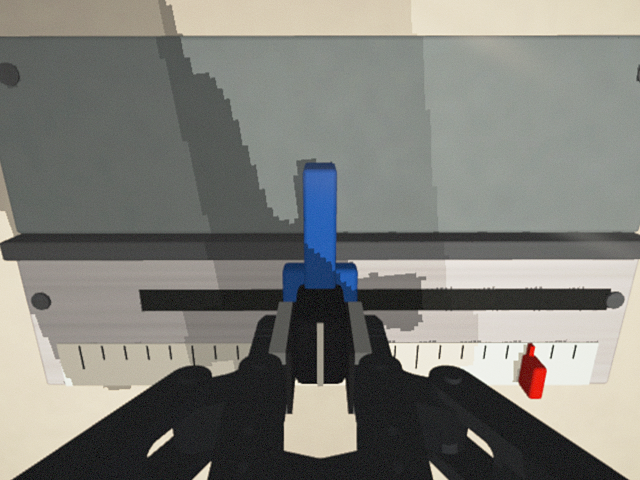

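```bash
python3 - <<'E'
from h import *
org,xd,yd=jig();o=manip.get_obs();J=lambda q,z:[((plane("wrist",q,z,o)[0][:2]-org)@d).round(4) for d in(xd,yd)]
for z in(.0145,.016,.018):print(z,J((530.5,347),z),J((530,355),z))
print("scale ends?",J((0,36),.01),J((52,384),.014),J((606,384),.014),"body top",J((538,378),.0265),"arm tip L,R top",J((303,166),.031),J((337,166),.031),"knob line",J((320,340),.0555))
E
```

```text
0.0145 [np.float64(0.0713), np.float64(0.09)] [np.float64(0.0755), np.float64(0.0904)]
0.016 [np.float64(0.0704), np.float64(0.0891)] [np.float64(0.0745), np.float64(0.0895)]
0.018 [np.float64(0.0691), np.float64(0.0879)] [np.float64(0.0732), np.float64(0.0883)]
scale ends? [np.float64(-0.0545), np.float64(-0.1194)] [np.float64(0.0914), np.float64(-0.1276)] [np.float64(0.0913), np.float64(0.1283)] body top [np.float64(0.0788), np.float64(0.0885)] arm tip L,R top [np.float64(-0.0109), np.float64(-0.0099)] [np.float64(-0.0109), np.float64(0.0019)] knob line [np.float64(0.0426), np.float64(-0.004)]
```

```bash
python3 -m handwheel '[[[0,0.015,0,0,0,0,0.01],[0,0.03,0,0,0,0,0.01],[0,0.045,0,0,0,0,0.01],[0,0.06,0,0,0,0,0.01],[0,0.075,0,0,0,0,0.01],[0,0.087,0,0,0,0,0.01],[0,0.093,0,0,0,0,0.01],[0,0.093,0,0,0,0,0.01]]]' 40
python3 -m handwheel '[[[0,0,0,0,0,0,0.01],[0,0,0,0,0,0,0.01]]]'
python3 - <<'E'
from h import *
go(.048,.0892,.030,83.73)
cv2.imwrite("pics/w3.png",manip.camera("wrist"))
E
```

```text
clock: 4.18
position: [0.6217, 0.1919, 0.0312]
ee_rot: [0.054, 0.999, -0.0, 0.0]
ft_force: [-2.7, -2.1, 8.7]
grip_width: 0.202
clock: 4.42
position: [0.6217, 0.192, 0.0312]
ee_rot: [0.054, 0.999, 0.0, 0.0]
ft_force: [-2.8, -1.8, 8.5]
grip_width: 0.202
shift [0.0012 0.0006 0.0012]
tool y yaw 83.76 tilt z [ 3.e-04  1.e-04 -1.e+00]
now jig 0.0492 0.0886 0.0312
turn about tool z (rad) 0.0005
```

View pics/w3.png

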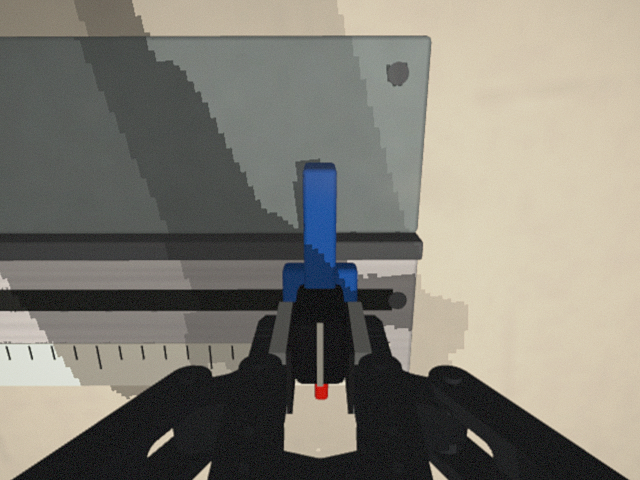

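```bash
python3 -m handwheel '[[[0,0,0,0,0,0,0.05],[0,0,0,0,0,0,0.05],[0,0,0,0,0,0,0.05],[0,0,-0.03,0,0,0,0.06],[0,0,-0.08,0,0,0,0.085],[0.02,0,-0.14,0,0,0,0.085],[0.04,0,-0.19,0,0,0,0.085],[0.04,0,-0.19,0,0,0,0.085]]]'
python3 - <<'E'
from h import *
import json
o=manip.get_obs();cv2.imwrite("pics/w4.png",manip.camera("wrist"));cv2.imwrite("pics/sc4.png",manip.camera("scene"))
json.dump({k:np.array(o[k]).tolist() for k in("position","ee_rot")},open("w4.json","w"))
a=cv2.imread("pics/w4.png");cv2.imwrite("pics/w4c.png",cv2.resize(a[100:340,150:450],None,fx=2.5,fy=2.5,interpolation=cv2.INTER_CUBIC))
go(.0,.0,.25)
E
```

```text
clock: 5.48
position: [0.5828, 0.1976, 0.2253]
ee_rot: [0.054, 0.999, 0.002, 0.003]
ft_force: [0.9, -0.3, -0.6]
grip_width: 0.995
shift [ 0.0091 -0.0889 -0.0295]
tool y yaw 83.79 tilt z [ 7.e-04  7.e-04 -1.e+00]
now jig 0.009 0.089 0.2206
```

View pics/w4c.png

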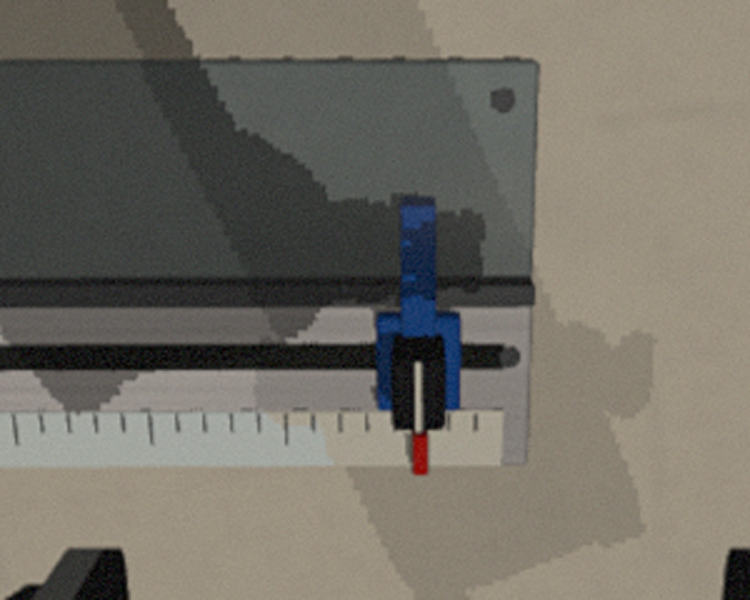

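```bash
python3 -c "
from h import *
print(manip.get_obs()['joint_pos'].round(2))"
python3 -m handwheel '[[[0.007,-0.058,0,0,0,0.16,0.085],[0.014,-0.116,0,0,0,0.32,0.085],[0.021,-0.175,0,0,0,0.48,0.085],[0.028,-0.234,0,0,0,0.65,0.085],[0.035,-0.293,0,0,0,0.81,0.085],[0.042,-0.351,0,0,0,0.98,0.085],[0.049,-0.41,0,0,0,1.15,0.085],[0.055,-0.468,0,0,0,1.32,0.085]]]'
python3 -m handwheel '[[[0,0,0,0,0,0,0.085],[0,0,0,0,0,0,0.085]]]'
python3 - <<'E'
from h import *
import json
o=manip.get_obs();cv2.imwrite("pics/w5.png",manip.camera("wrist"))
json.dump({k:np.array(o[k]).tolist() for k in("position","ee_rot")},open("w5.json","w"))
print(o["joint_pos"].round(2)); go(0,0,.1)
E
```

```text
[-0.71  0.32  0.38  1.53 -0.12  1.32  1.15]
clock: 6.58
position: [0.4751, -0.2644, 0.2191]
ee_rot: [0.657, 0.754, -0.001, -0.001]
ft_force: [1.3, 0.2, 0.1]
grip_width: 0.992
clock: 6.82
position: [0.476, -0.2623, 0.2191]
ee_rot: [0.655, 0.756, -0.001, -0.001]
ft_force: [0.2, 0.7, -0.7]
grip_width: 1.003
[-0.3   0.19  0.82  1.73 -0.15  1.28  0.69]
shift [0.3544 0.1392 0.1193]
tool y yaw 8.26 tilt z [-1.7e-03  5.0e-04 -1.0e+00]
now jig -0.0456 -0.3781 0.2193
```

View pics/w5.png

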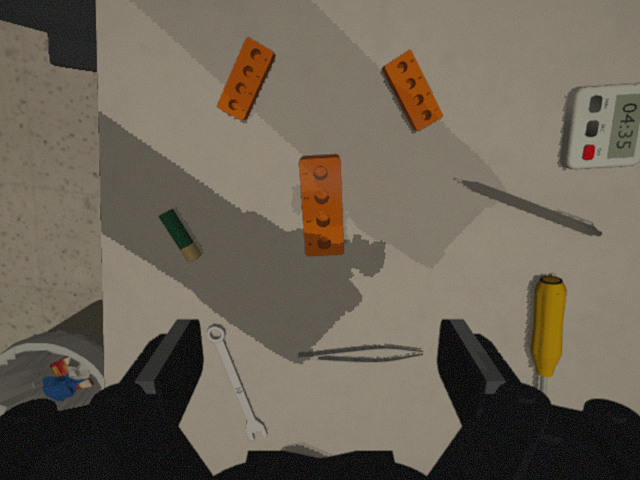

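Large block at (321,205), between the jaws. The two small ones are at (246,79) and (412,90), well clear of the fingers. Tweezers (360,352), battery (180,234), wrench (237,380).

```bash
python3 - <<'E'
from h import *
import json
o={k:np.array(v) for k,v in json.load(open("w5.json")).items()}
a=cv2.imread("pics/w5.png");h=cv2.cvtColor(a,cv2.COLOR_BGR2HSV)
m=cv2.inRange(h,(3,140,60),(16,255,255));m=cv2.morphologyEx(m,cv2.MORPH_CLOSE,np.ones((9,9)))
k,l,s,c=cv2.connectedComponentsWithStats(m);i=1+s[1:,4].argmax()
r=cv2.minAreaRect(np.argwhere(l==i)[:,::-1].astype(np.float32));print(r)
b=cv2.boxPoints(r);W=plane("wrist",b,.026,o);print(W.round(4),W.mean(0).round(4))
for u in range(4):
    e=W[(u+1)%4]-W[u];print(np.linalg.norm(e).round(4),np.degrees(np.arctan2(e[1],e[0])).round(1))
cv2.imwrite("pics/w5c.png",cv2.resize(a[140:270,270:370],None,fx=4.5,fy=4.5,interpolation=cv2.INTER_CUBIC))
E
```

```text
((321.2110290527344, 205.13516235351562), (100.12096405029297, 41.17072296142578), 87.64669799804688)
[[ 0.4527 -0.2229  0.026 ]
 [ 0.4853 -0.2169  0.026 ]
 [ 0.5022 -0.3007  0.026 ]
 [ 0.4671 -0.3074  0.026 ]] [ 0.4768 -0.262   0.026 ]
0.0331 10.5
0.0855 -78.6
0.0358 -169.3
0.0857 99.6
```

View pics/w5c.png

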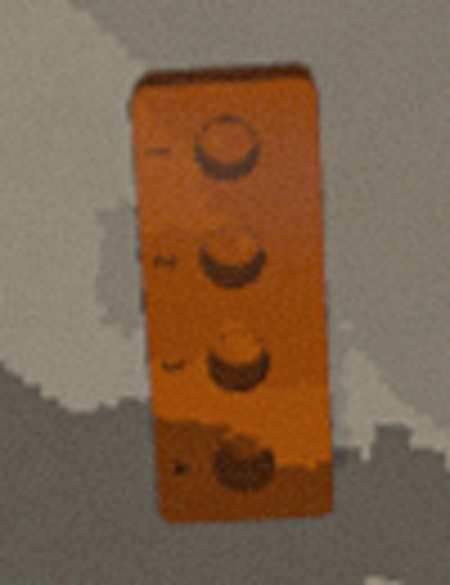

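```bash
python3 - <<'E'
from h import *
org,xd,yd=jig();d=np.array([.477,-.263])-org
go(d@xd,d@yd,.010,10.3)
E
```

```text
shift [-0.0017  0.0007  0.2093]
tool y yaw 8.26 tilt z [-1.7e-03  5.0e-04 -1.0e+00]
now jig -0.0456 -0.3781 0.2193
turn about tool z (rad) -0.0356
```

```bash
python3 -m handwheel '[[[-0.0017,0.0007,0.05,0,0,-0.036,0.085],[-0.0017,0.0007,0.1,0,0,-0.036,0.085],[-0.0017,0.0007,0.15,0,0,-0.036,0.085],[-0.0017,0.0007,0.185,0,0,-0.036,0.085],[-0.0017,0.0007,0.209,0,0,-0.036,0.085],[-0.0017,0.0007,0.209,0,0,-0.036,0.085],[-0.0017,0.0007,0.209,0,0,-0.036,0.06],[-0.0017,0.0007,0.209,0,0,-0.036,0.03]]]' 40
python3 -m handwheel '[[[0,0,0,0,0,0,0.025],[0,0,0,0,0,0,0.025],[0,0,0,0,0,0,0.02],[0,0,0,0,0,0,0.02]]]' 40
python3 - <<'E'
from h import *
go(0,0,.1)
cv2.imwrite("pics/w6.png",manip.camera("wrist"))
cv2.imwrite("pics/sd6.png",manip.camera("side")[180:380,180:440].repeat(3,0).repeat(3,1))
E
```

```text
clock: 7.88
position: [0.4781, -0.2642, 0.0124]
ee_rot: [0.641, 0.767, 0.001, 0.001]
ft_force: [-0.3, -0.4, 0.6]
grip_width: 0.598
clock: 8.38
position: [0.4779, -0.2644, 0.0123]
ee_rot: [0.641, 0.767, 0.001, 0.001]
ft_force: [-0.7, 1.6, 6.1]
grip_width: 0.385
shift [ 0.3526  0.1502 -0.0875]
tool y yaw 10.21 tilt z [ 1.6e-03  1.0e-04 -1.0e+00]
now jig -0.0438 -0.3807 0.0123
```

View pics/w6.png

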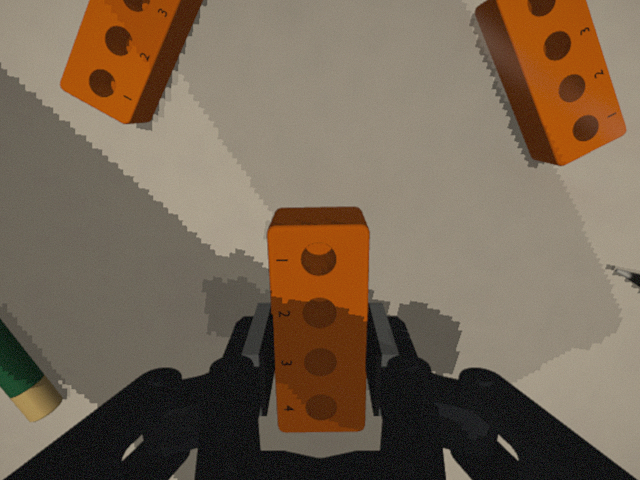

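View pics/sd6.png

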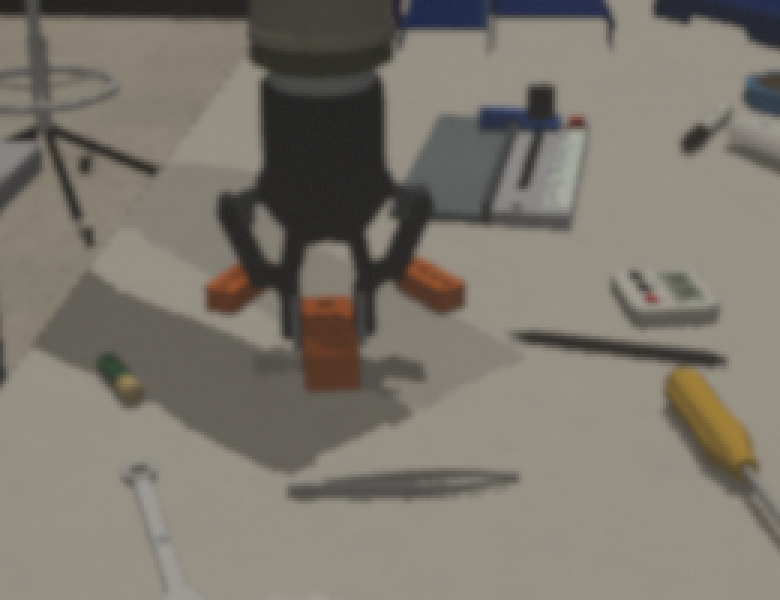

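```bash
python3 - <<'E'
from h import *
o=manip.get_obs();Rm=R.from_quat(o["ee_rot"]).as_matrix()
f=lambda q,z:(Rm.T@(plane("wrist",q,z,o)[0]-o["position"])).round(4)
for q in((269,225),(369,225),(277,432),(366,430),(318,259),(319,313),(320,362),(321,406)):print(q,f(q,.026))
E
python3 -m handwheel '[[[0,0,-0.03,0,0,0,0.02],[0,0,-0.07,0,0,0,0.02],[0,0,-0.11,0,0,0,0.02],[0,0,-0.11,0,0,0.15,0.02],[0,0,-0.11,0,0,0.288,0.02],[0,0,-0.11,0,0,0.288,0.02]]]' 40
python3 - <<'E'
from h import *
go(.003,.041,.122,-6.27)
a=manip.camera("wrist");cv2.imwrite("pics/w7.png",a)
E
```

```text
(269, 225) [ 0.043  -0.0165 -0.0137]
(369, 225) [ 0.0429  0.0161 -0.0136]
(277, 432) [-0.0408 -0.0166 -0.0137]
(366, 430) [-0.0399  0.018  -0.0136]
(318, 259) [ 0.0311 -0.0006 -0.0137]
(319, 313) [ 0.0109 -0.0002 -0.0137]
(320, 362) [-0.0091  0.0001 -0.0137]
(321, 406) [-0.0286  0.0005 -0.0137]
clock: 9.22
position: [0.4772, -0.2642, 0.1215]
ee_rot: [0.745, 0.668, 0.0, 0.0]
ft_force: [0.7, -0.9, -0.9]
grip_width: 0.388
shift [ 4.216e-01  4.770e-02 -4.000e-04]
tool y yaw -6.25 tilt z [ 3.e-04  1.e-04 -1.e+00]
now jig -0.0446 -0.3806 0.1215
turn about tool z (rad) 0.0004
```

View pics/w7.png

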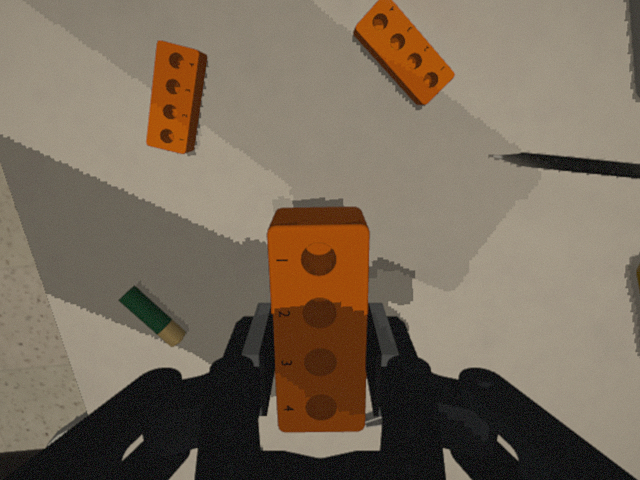

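```bash
python3 -m handwheel '[[[0.055,0.005,0,0,0,0,0.02],[0.11,0.01,0,0,0,0,0.02],[0.165,0.015,0,0,0,0,0.02],[0.22,0.02,0,0,0,0,0.02],[0.275,0.025,0,0,0,0,0.02],[0.33,0.03,0,0,0,0,0.02],[0.375,0.036,0,0,0,0,0.02],[0.413,0.0397,0,0,0,0,0.02]]]' 40
python3 -m handwheel '[[[0,0,0,0,0,0,0.02],[0,0,0,0,0,0,0.02]]]' 40
python3 - <<'E'
from h import *
go(-.005,.033,.026,-6.27)
cv2.imwrite("pics/w8.png",manip.camera("wrist"))
E
```

```text
clock: 10.28
position: [0.5621, 0.1439, 0.1213]
ee_rot: [0.743, 0.669, 0.0, -0.0]
ft_force: [-0.4, 0.8, -1.5]
grip_width: 0.392
clock: 10.52
position: [0.5619, 0.1409, 0.1212]
ee_rot: [0.744, 0.668, -0.0, 0.0]
ft_force: [-0.3, -0.9, -0.5]
grip_width: 0.385
shift [ 0.0017 -0.0003  0.0952]
tool y yaw -6.23 tilt z [-2.e-04 -6.e-04 -1.e+00]
now jig -0.0046 0.0313 0.1212
turn about tool z (rad) 0.0007
```

View pics/w8.png

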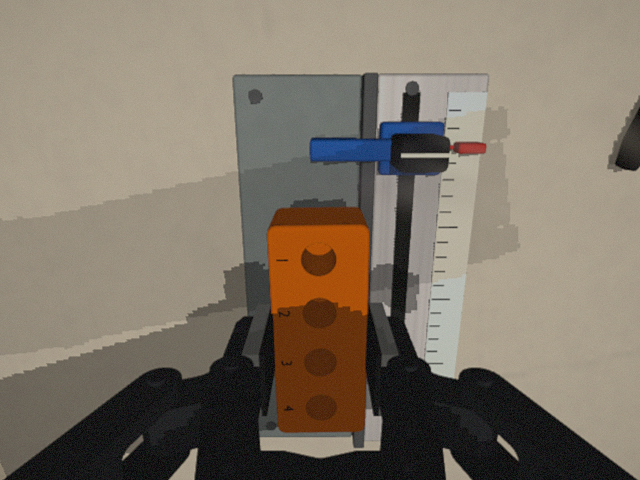

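```bash
python3 - <<'E'
from h import *
a=cv2.imread("pics/w8.png");cv2.imwrite("pics/w8c.png",cv2.resize(a[60:220,220:500],None,fx=2.8,fy=2.8,interpolation=cv2.INTER_CUBIC))
org,xd,yd=jig();o=manip.get_obs();J=lambda q,z:np.array([((plane("wrist",q,z,o)[0][:2]-org)@d) for d in(xd,yd)]).round(4)
print("arm near edge",J((313,161.5),.031),J((375,161.5),.031),"far",J((313,138.5),.031))
print("fence",J((363,75),.02),J((362,180),.02),J((358,435),.02),"bed left",J((234,76),.01),J((245,225),.01),"far end",J((300,74.5),.01))
print("knob line",J((425,155),.0555),"flag",J((470,148),.026))
E
```

```text
arm near edge [-0.0082  0.0814] [0.0266 0.0814] far [-0.0081  0.094 ]
fence [0.0195 0.1272] [0.0208 0.0691] [ 0.0237 -0.1197] bed left [-0.0536  0.1274] [-0.0524  0.0385] far end [-0.0157  0.1282]
knob line [0.0482 0.0876] flag [0.0808 0.0883]
```

View pics/w8c.png

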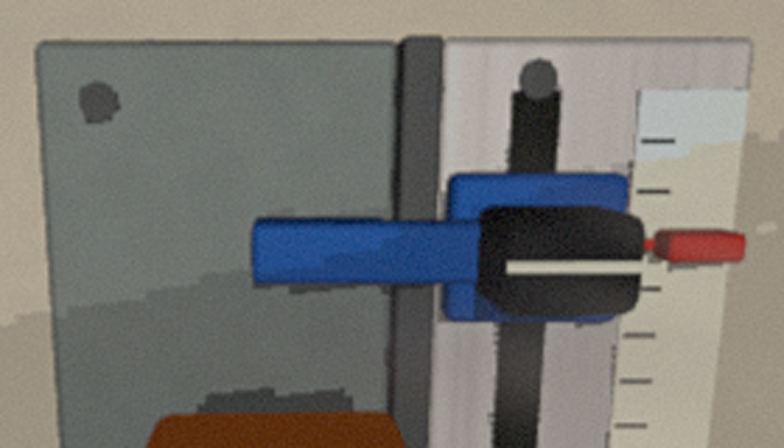

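```bash
python3 -m handwheel '[[[0,0,0.03,0,0,0,0.02],[0,0,0.06,0,0,0,0.02],[0,0,0.08,0,0,0,0.02],[0,0,0.093,0,0,0,0.02],[0,0,0.093,0,0,0,0.02]]]' 40
python3 - <<'E'
from h import *
go(.003,.0385,.0223,-6.27); print(manip.get_obs()["ft_force"].round(1))
cv2.imwrite("pics/w9.png",manip.camera("wrist"));cv2.imwrite("pics/sd9.png",manip.camera("side")[180:300,280:440].repeat(4,0).repeat(4,1))
E
```

```text
clock: 11.2
position: [0.5618, 0.1414, 0.0279]
ee_rot: [0.745, 0.667, -0.0, -0.0]
ft_force: [-0.3, -1.1, -0.5]
grip_width: 0.387
shift [0.0067 0.0078 0.0056]
tool y yaw -6.32 tilt z [-8.e-04 -5.e-04 -1.e+00]
now jig -0.0048 0.0318 0.0279
turn about tool z (rad) -0.0008
[-0.3 -1.1 -0.5]
```

View pics/w9.png

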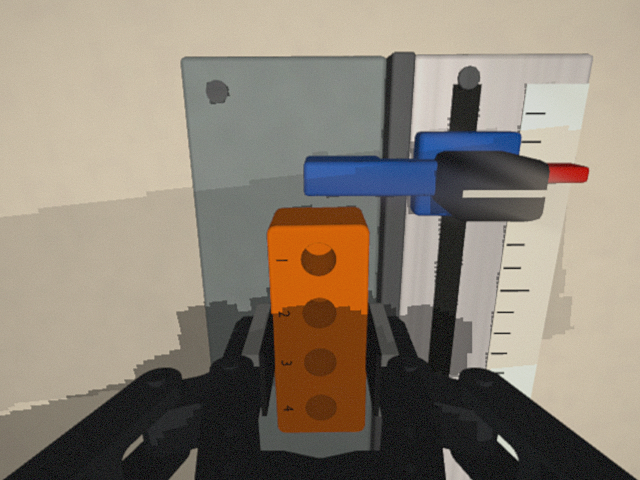

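View pics/sd9.png

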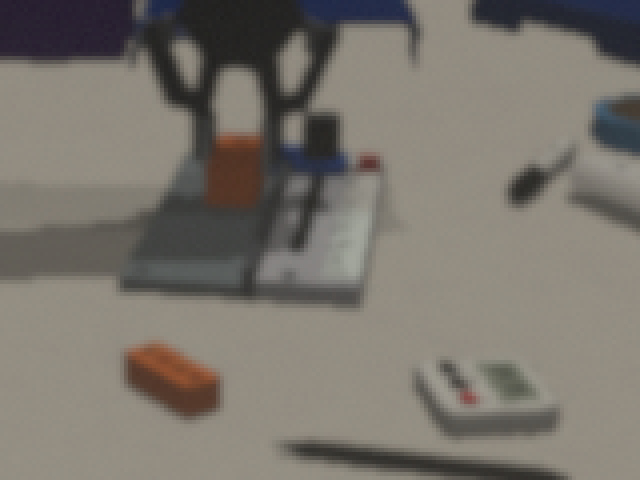

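```bash
python3 -m handwheel '[[[0,0,0.003,0,0,0,0.02],[0.003,0.003,0.0045,0,0,0,0.02],[0.0055,0.005,0.0045,0,0,0,0.02],[0.0055,0.005,0.0045,0,0,0,0.02]]]' 40
python3 - <<'E'
from h import *
go(.003,.0385,.0223,-6.27); print(manip.get_obs()["ft_force"].round(1))
a=manip.camera("wrist");cv2.imwrite("pics/w10.png",a);cv2.imwrite("pics/w10c.png",cv2.resize(a[130:330,240:480],None,fx=3,fy=3,interpolation=cv2.INTER_CUBIC))
E
```

```text
clock: 11.8
position: [0.5678, 0.1472, 0.0239]
ee_rot: [0.745, 0.667, 0.0, 0.0]
ft_force: [-0.4, 0.2, -0.7]
grip_width: 0.389
shift [0.0003 0.0025 0.0016]
tool y yaw -6.28 tilt z [ 2.e-04  2.e-04 -1.e+00]
now jig 0.0005 0.0382 0.0239
turn about tool z (rad) -0.0002
[-0.4  0.2 -0.7]
```

View pics/w10c.png

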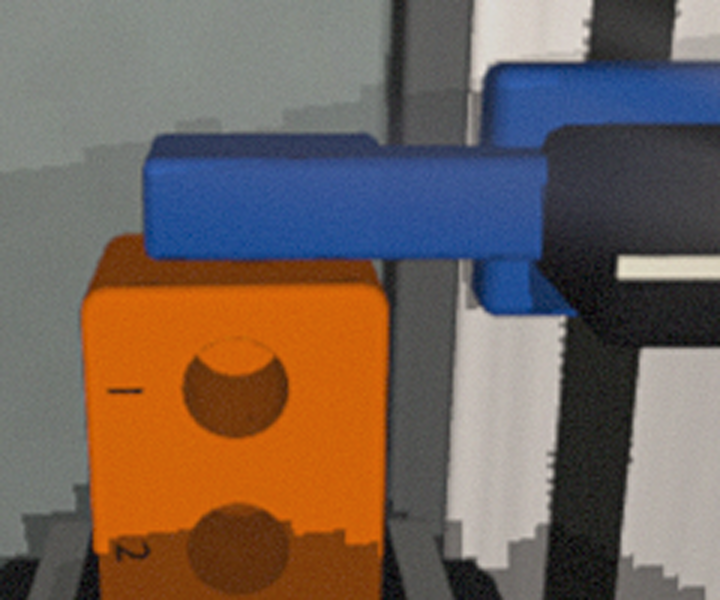

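```bash
python3 - <<'E'
from h import *
org,xd,yd=jig();o=manip.get_obs();J=lambda q,z:np.array([((plane("wrist",q,z,o)[0][:2]-org)@d) for d in(xd,yd)]).round(4)
for c in(290,350):print("arm",J((c,216.2),.031),"block",J((c,225.5),.0375),J((c,224),.0375))
print("fence bottom",J((370,180),.01),J((370.5,160),.01),"fence top", J((371,180),.02),"block R",J((369,240),.0375))
E
```

```text
arm [-0.0095  0.0822] block [-0.0091  0.0808] [-0.0091  0.0813]
arm [0.0109 0.0822] block [0.0105 0.0808] [0.0105 0.0813]
fence bottom [0.0198 0.091 ] [0.0197 0.0986] fence top [0.0189 0.0927] block R [0.0169 0.0758]
```

```bash
python3 -m handwheel '[[[0.0003,0.001,0.001,0,0,0,0.02],[0.0003,0.002,0.002,0,0,0,0.02],[0.0003,0.003,0.003,0,0,0,0.02],[0.0003,0.004,0.003,0,0,0,0.02],[0.0003,0.004,0.003,0,0,0,0.02]]]' 60
python3 - <<'E'
from h import *
go(.003,.0385,.0223,-6.27); o=manip.get_obs();print((R.from_quat(o["ee_rot"]).as_matrix().T@o["ft_force"]).round(1),"tool-frame force")
E
```

```text
clock: 12.48
position: [0.5691, 0.1469, 0.0224]
ee_rot: [0.745, 0.667, -0.002, -0.003]
ft_force: [-22.0, -3.1, 34.2]
grip_width: 0.375
shift [0.0004 0.0011 0.0001]
tool y yaw -6.3 tilt z [-0.0061  0.0018 -1.    ]
now jig 0.0019 0.0381 0.0224
turn about tool z (rad) -0.0005
[ -5.5 -21.7 -34. ] tool-frame force
```

```bash
python3 -m handwheel '[[[0,-0.001,-0.0028,0,0,0,0.02],[0,-0.001,-0.0028,0,0,0,0.02],[0,-0.001,-0.0028,0,0,0,0.02]]]' 60
python3 - <<'E'
from h import *
go(.003,.0385,.0223,-6.27); o=manip.get_obs();print((R.from_quat(o["ee_rot"]).as_matrix().T@o["ft_force"]).round(1),"tool-frame force")
E
```

```text
clock: 12.85
position: [0.5698, 0.1469, 0.0232]
ee_rot: [0.745, 0.667, -0.001, -0.001]
ft_force: [-5.5, 1.0, 2.2]
grip_width: 0.376
shift [0.0003 0.0004 0.0009]
tool y yaw -6.3 tilt z [-1.8e-03  1.0e-04 -1.0e+00]
now jig 0.0026 0.0382 0.0232
turn about tool z (rad) -0.0005
[ 0.4 -5.6 -2.2] tool-frame force
```

```bash
python3 -m handwheel '[[[0,0.001,0,0,0,0,0.02],[0,0.0015,0.0007,0,0,0,0.02],[0,0.0015,0.0014,0,0,0,0.02],[0,0.0015,0.0014,0,0,0,0.02],[0,0.0015,0.0014,0,0,0,0.02]]]' 60
python3 - <<'E'
from h import *
go(.003,.0385,.0223,-6.27); o=manip.get_obs();print((R.from_quat(o["ee_rot"]).as_matrix().T@o["ft_force"]).round(1),"tool-frame force")
a=manip.camera("wrist");cv2.imwrite("pics/w11.png",a);cv2.imwrite("pics/w11c.png",cv2.resize(a[130:330,240:480],None,fx=3,fy=3,interpolation=cv2.INTER_CUBIC))
cv2.imwrite("pics/sd11.png",cv2.resize(manip.camera("side")[200:270,300:400],None,fx=6,fy=6,interpolation=cv2.INTER_CUBIC))
cv2.imwrite("pics/sc11.png",cv2.resize(manip.camera("scene")[220:350,120:290],None,fx=4,fy=4,interpolation=cv2.INTER_CUBIC))
E
```

```text
clock: 13.48
position: [0.57, 0.1469, 0.0225]
ee_rot: [0.745, 0.667, -0.002, -0.002]
ft_force: [-16.7, -0.1, 17.8]
grip_width: 0.38
shift [0.0004 0.0003 0.0002]
tool y yaw -6.31 tilt z [-5.e-03  9.e-04 -1.e+00]
now jig 0.0027 0.0381 0.0225
turn about tool z (rad) -0.0007
[ -1.9 -16.7 -17.8] tool-frame force
```

View pics/w11c.png

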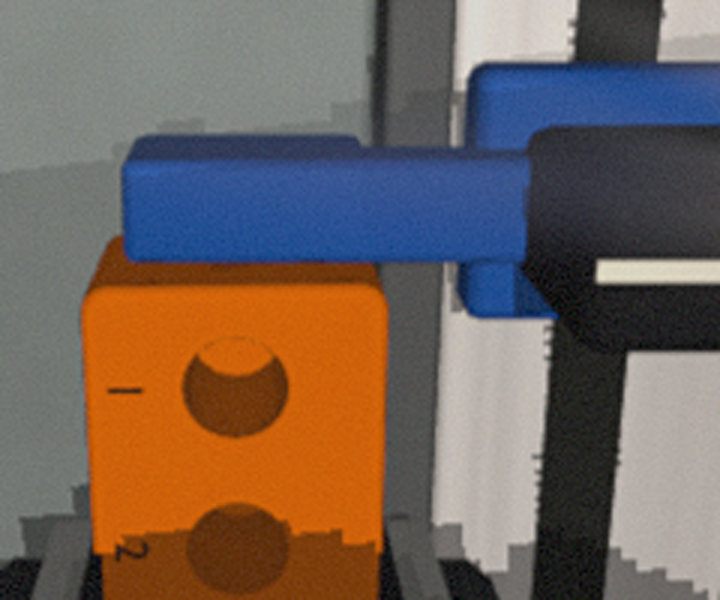

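View pics/sd11.png

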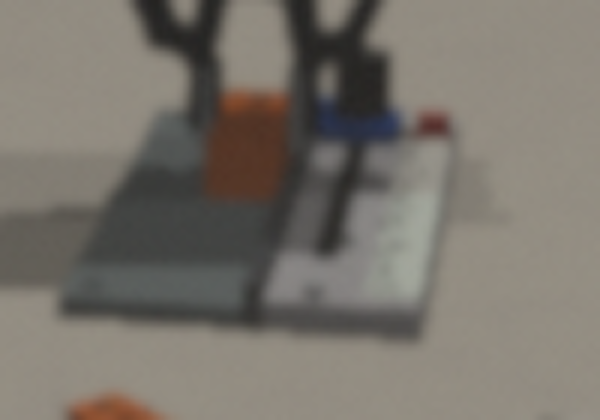

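View pics/sc11.png

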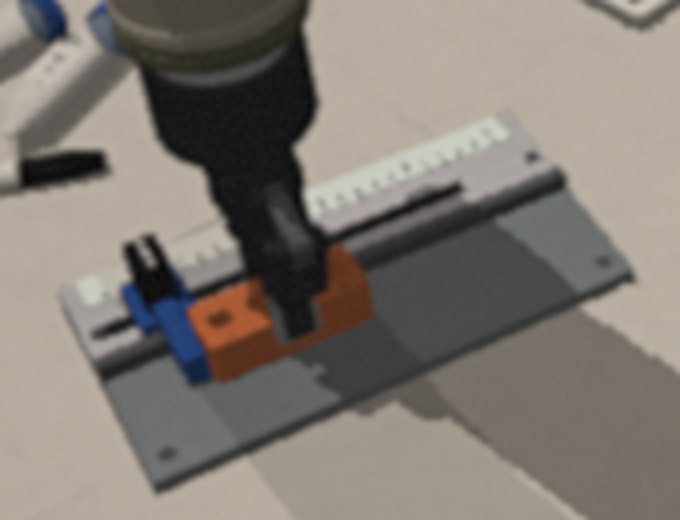

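```bash
python3 -m handwheel '[[[0.0003,0.0007,0,0,0,0,0.02],[0.0003,0.0007,0,0,0,0,0.02],[0.0003,0.0007,0,0,0,0,0.02],[0.0003,0.0007,0,0,0,0,0.02]]]' 60
python3 - <<'E'
from h import *
go(.003,.0385,.0223,-6.27); o=manip.get_obs();print((R.from_quat(o["ee_rot"]).as_matrix().T@o["ft_force"]).round(1),"tool-frame force")
a=manip.camera("wrist");cv2.imwrite("pics/w12.png",a)
o=manip.get_obs();print(o["clock"],(R.from_quat(o["ee_rot"]).as_matrix().T@o["ft_force"]).round(1))
E
```

```text
clock: 14.12
position: [0.57, 0.1469, 0.0225]
ee_rot: [0.745, 0.667, -0.002, -0.002]
ft_force: [-21.6, -1.2, 22.9]
grip_width: 0.376
shift [0.0004 0.0002 0.0002]
tool y yaw -6.32 tilt z [-6.6e-03  8.0e-04 -1.0e+00]
now jig 0.0028 0.0381 0.0225
turn about tool z (rad) -0.0009
[ -3.6 -21.5 -22.7] tool-frame force
14.175 [ -3.2 -21.1 -22.3]
```

View pics/w12.png

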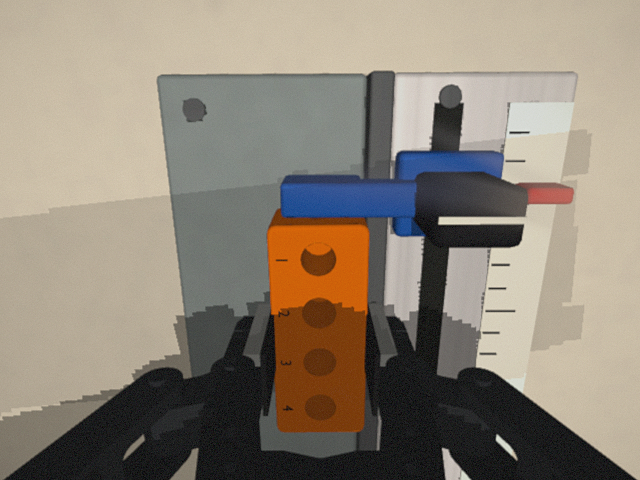

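```bash
python3 - <<'E'
from h import *
org,xd,yd=jig();o=manip.get_obs();J=lambda q,z:np.array([((plane("wrist",q,z,o)[0][:2]-org)@d) for d in(xd,yd)]).round(4)
print("knob",J((480,221),.0555),"flag",J((545,188.5),.026),"arm",J((310,216.5),.031),J((310,181),.031),"block end",J((320,225),.036))
E
```

```text
knob [0.0474 0.0878] flag [0.0798 0.0913] arm [-0.0003  0.0827] [-0.0002  0.0947] block end [0.0031 0.0811]
```

```bash
python3 - <<'E'
from h import *
a=cv2.imread("pics/w12.png");cv2.imwrite("pics/w12c.png",cv2.resize(a[140:260,380:600],None,fx=3.5,fy=3.5,interpolation=cv2.INTER_CUBIC))
E
```

```text
(no output)
```

View pics/w12c.png

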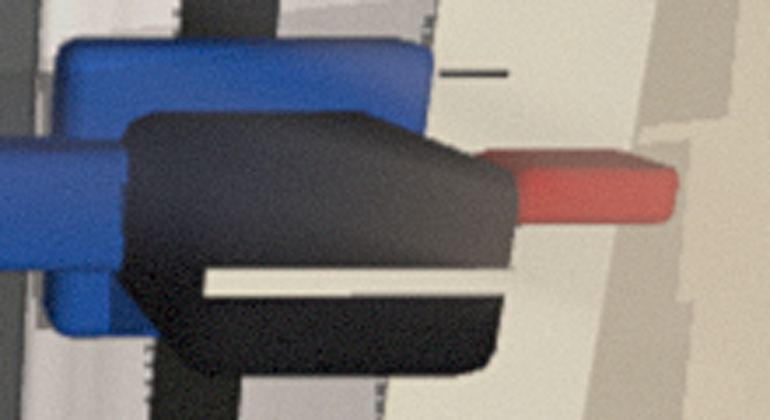

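The flag's bright top face is centred at row ~195, which puts it at jig y ≈ 0.0885. The stop is at ≈ 0.088–0.0887, so they are level. Handing in now, still pressing.

```bash
python3 -c "
from h import *
print(manip.hand_in()); o=manip.get_obs(); print(o['clock'],o['ft_force'],o['grip_width'])"
```

```text
the job is handed in; nothing more can be done
None
the job is handed in; nothing more can be done
```

I slid the blue stop about 93 mm to the red flag, then laid the largest orange block on the bed against the fence and the right-hand side of the stop. I handed in at about 14 s, still pressing; no verdict was reported.

**Last checks:**
- **Stop:** it is level with the flag to about 0.5 mm (stop at jig y 88–89 mm, flag 88.5 mm), and it had not shifted when I checked after seating the block.
- **Block position:** the end is roughly 1–1.5 mm from the stop's face, inside the 3.5 mm limit. The gripper's position, which puts the block's centre within about 0.3 mm of where it should be across the fence and in height, indicates it is flat on the bed and against the fence.
- **Pressing:** the wrist read about 22 N down and 21 N towards the fence. These are wrist readings, not contact forces; friction takes some of each, but I expect both to stay above 3 N.
- **Grip and surroundings:** the fingers hold the block at 60 N. I never went near the timer, pen, wrench, tweezers or battery, but took no separate final measurement of them.

**Disagreements:**
- **Pressing:** my first press pushed mostly down (34 N), and the block may not have reached the fence, so I eased off and pressed again.
- **Flag reading:** one reading put the flag 3.5 mm from the stop. In a close crop I had picked the wrong face of the flag, and the corrected reading agrees with the earlier ones.
- **Camera angle:** the wrist camera shows lines about 1° off, the same for the block and the fence, so I treated it as calibration error.

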